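# Load the bottle-opener blank and index it under the press

### The arm

A 6-joint arm with a two-finger parallel gripper is mounted at the origin on the work surface. World frame = base frame: x ahead of the robot, y to its left, z up, the work surface at z = 0. Lengths are in mm, angles in rad, forces in N, time in s.
With the tool pointing down it reaches from about 250 to 800 mm from the base axis. Payload 8.5 kg.
Tool frame: the origin (TCP) lies at the very end of the fingers, on their centre line; the grasp point (between the pads) lies 19 mm behind it (ctrl.tcp_to_grasp is the distance from the TCP to the grasp point, in mm); z points along the fingers, y is the line along which they close (so a half turn about z gives the same grasp; the last joint's range is limited). The gripper opens to 85 mm and grips with 20 to 120 N. Pads are 22 mm wide; open, the fingers measure 114 mm over their backs; the gripper's body (76 mm by 85 mm) begins 54 mm behind the grasp point. The pads swing forward as they close: fully open they stand 13 mm farther back than shut.
Start: joints at [1.181, 0.238, -0.013, 1.319, 0, 1.571], TCP at [199.482, 485.574, 201.576] pointing down, gripper open.
Joint ranges: [-2.66, 2.66], [-1.03, 1.9], [-1.14, 1.46], [-1.82, 2.27], [-1.45, 1.34], [-3.14, 3.14]. Speed limits (rad/s): [2.22, 2.22, 2.79, 3.14, 3.14, 3.14].

### API

Orientations are given as a 3x3 rotation matrix whose columns are the frame's x, y, z axes.
In Python, from plant import ctrl gives the robot as it stands.
- The arm moves only by the tool carry_out, never from a script. Its argument "moves" is a list of rows, each a list of 5 numbers: the opening, from 0 (shut) to 1 (fully open), then the shift along the tool's x, y, z in m, then the turn about the tool's z in rad. A call has 1 to 8 rows; each row is the pose to reach, as a shift and turn from the pose commanded when the call began, along the tool's axes at that moment; what a row does not reach only later rows make up. A row lasts 1/10 s, in which the tool goes at most 50 mm and 8.59 degrees, less where a joint would pass 70% of its speed; a pose out of reach is approached as far as the arm can. A call with a gripper value outside its range is refused whole. The fingers move at their own pace and stop on an object; "newtons" is the grip in N (left out, the last holds). Time passes only in rows, so rows that repeat a pose let the fingers close. It gives the time, the measured TCP pose, the force, the opening and the grip force at its end, in the units of the state.
- ctrl.read_state(): the state, without advancing time (a new reading comes with each control period).
- ctrl.read_camera(name): name is "scene" or "top" or "wrist"; returns a dict with "frame" (400x640x3 uint8, blue, green, red), "camera_matrix" (3x3 intrinsics, pixels), "world_from_camera" (4x4, takes a point from camera to world coordinates). Camera axes: x right, y down, z forward; pixel columns grow to the right and rows downward; lengths in mm; the calibration is good to about 2 mm. The wrist camera is an equidistant fisheye: a pixel r from the principal point sees the ray r / f radians off the axis. A picture is of the moment at which its call begins. There is no depth.
- ctrl.hand_in(): hands the job in; it is judged then, once.
The state is a dict: "t": time; "joints": joint angles; "qd": joint speeds; "tau": joint torques, N m; "tcp_pos": TCP position; "tcp_rot": TCP orientation; "ft_force": force on the tool from outside, world axes, zero at the start; "torque": the same for the moment, N m; "finger_gap": opening from 0.0 (shut) to 1.0 (fully open); "grip_force": force on a finger pad.
Only numpy, scipy, OpenCV 4.12 (cv2) and the standard library are available. Lean on these libraries where they do the work, as an engineer would, in place of code of your own. Each camera call takes 0.05 s, during which the arm holds its last target. There are 200 camera calls.

### The job

A bare steel bottle-opener blank lies in the grey bin under a felt-faced pressing block and a roll of tape: move those two aside within the bin and lift the opener out. Lay it flat (do not drop it) in the middle of the black rubber pad on the press's turntable, lengthwise along the pad, while the pad is still out in the open; then turn the turntable (it has an upright handle post) counter-clockwise as seen from above, past the first click stop to the second, so that the pad rests clicked in right under the press head with the opener still lying on it. Leave the can, the pen and the clip where they are.

Things in the scene. Friction and masses are not known exactly. Their poses are not given: they have to be found in the camera images.
- turntable (a joint): Angle (rad) of the aluminium turntable, positive counter-clockwise from above, range -0.6 to 2.5. Click stops (sprung ball between rim lugs) at 1.047 and 2.094; at 2.094 the pad is under the press head. Released within 0.04 of a stop it is pulled in and held; about 5 N at the handle pushes it in or out. Elsewhere it turns easily and stays. It starts below 0.35.
- axis (a point): Point on the turntable's upright axis on its top face (disc 268 mm across, 45 mm above the table). Does not turn. Its y points to the press head and column. Axes of pad and handle are turned from these about z by the joint value minus 0.524.
- head (a point): Middle of the press head's underside, fixed, 136 mm above the table, 88 mm along y from the axis. Black block 130 mm (x) by 100 mm (y), with a 335 mm high purple column behind it.
- handle (a point): Top of the turntable's handle, an upright black round post 18 mm in diameter, standing from the disc's face (45 mm above the table) to this point, 101 mm above the table; 110 mm from the axis, 105 degrees clockwise (from above) of the pad.
- pad (a point): Middle of the top face of the black rubber pad fixed on the turntable, 57 mm above the table, 78 mm from the axis. The pad is 66 mm along its x (radially outward) and 140 mm along its y, standing 12 mm over the disc. Turns with the disc.
- bin: Grey open bin, fixed, outside 230 mm (x) by 290 mm (y), 50 mm high, walls and floor 5 mm thick. Origin under its centre at table height; z up. The pile lies in its -y half, the +y half is empty.
- opener: Bare steel bottle-opener blank, a flat bar 120 mm (x) by 34 mm (y) by 8 mm (z), about 140 g, with an oblong window 34 x 20 mm near its +x end. Origin at the middle of its underside. It starts flat on the bin's floor.
- block: Pressing block, plywood with a black felt face on top, 50 mm (x) by 56 mm (y) by 32 mm high, about 60 g. Origin at the centre of its underside. It starts on one end half of the opener, its y along the opener's y, about 31 mm from the opener's middle.
- roll: Roll of tape, a brown cardboard-coloured ring 56 mm outside, 38 mm inside diameter, 22 mm high, about 40 g, lying flat. Origin at the centre of its underside. It starts on the other end half of the opener, about 31 mm from its middle.
- can: Bystander: metal can 74 mm across, 100 mm high, standing on the table. Origin under its centre.
- pen: Bystander: grey marker pen with black cap, about 130 mm long, 14 mm thick, lying along its x on the table.
- clip: Bystander: small black plastic clip, 40 x 22 x 20 mm, on the table.
There are look-alikes about, which are no part of the job. There is more than one size of the block; the job needs the largest.

How it is judged:
By the outcome, as a careful person would: the job done as asked, in the order asked, and still so for the second after the job is handed in, with the robot touching nothing.
It also fails if it takes over 72 s, if anything falls off the work surface, if the arm or the gripper's body presses on something with over 40 N, if the wrist force passes 120 N, or if a joint passes its speed limit or range.

## Working session

There is one attempt and no reset: what is moved stays moved. The work goes in short steps, Python scripts to look and compute and a tool call to move; the robot and the scene stay as the last step left them, time stands still between calls to the robot, and variables do not carry over. Pictures are saved under pics/ and viewed, at most 10 in all, crops included, and the job is handed in when it is done.

Besides the shell and the picture viewer there is one more tool, called after "Emit:" in YAML: its name, and indented under it one key for each argument. carry_out: Moves the arm, as the interface text tells. Its arguments: {"type":"object","properties":{"moves":{"type":"array","items":{"type":"array","items":{"type":"number"}}},"newtons":{"type":"number"}},"required":["moves"]}

```bash
mkdir -p pics; ls
cat > h.py <<'E'
import numpy as np, cv2
from plant import ctrl
def snap(name,fn=None):
    c=ctrl.read_camera(name)
    if fn: cv2.imwrite('pics/'+fn,c['frame'])
    np.savez('pics/'+name+'_cal.npz',K=c['camera_matrix'],T=c['world_from_camera'],F=c['frame'])
    return c
def px2w(name,u,v,z):
    c=np.load('pics/'+name+'_cal.npz');K,T=c['K'],c['T']
    x,y=(u-K[0,2])/K[0,0],(v-K[1,2])/K[1,1]
    if name=='wrist':
        r=np.hypot(x,y); d=np.array([x/r*np.sin(r),y/r*np.sin(r),np.cos(r)]) if r>0 else np.array([0,0,1.])
    else: d=np.array([x,y,1.])
    d=T[:3,:3]@d;o=T[:3,3]
    return (o+d*(z-o[2])/d[2]).round(1)
def crop(name,x0,y0,x1,y1,s,fn):
    F=np.load('pics/'+name+'_cal.npz')['F'][y0:y1,x0:x1]
    cv2.imwrite('pics/'+fn,cv2.resize(F,None,fx=s,fy=s,interpolation=cv2.INTER_CUBIC))
E
python3 - <<'E'
from h import *
for n in('scene','top'):
    c=snap(n,n+'1.png');print(n,c['world_from_camera'].round(2).tolist(),c['camera_matrix'].tolist())
s=ctrl.read_state();print(s['t'],s['tcp_pos'],np.round(s['tcp_rot'],3).tolist(),s['finger_gap'],s['joints'])
E
```

```text
pics
scene [[0.65, 0.53, -0.55, 1325.65], [0.76, -0.44, 0.47, -782.99], [0.01, -0.73, -0.69, 1029.1], [0.0, 0.0, 0.0, 1.0]] [[499.48930467492323, 0.0, 323.7606096393717], [0.0, 499.48930467492323, 201.3210947860786], [0.0, 0.0, 1.0]]
top [[0.15, -0.97, 0.2, 375.14], [-0.99, -0.15, 0.03, -175.52], [0.01, -0.21, -0.98, 994.38], [0.0, 0.0, 0.0, 1.0]] [[367.58852889161074, 0.0, 317.2620671155174], [0.0, 367.58852889161074, 200.77074810950214], [0.0, 0.0, 1.0]]
0.1 [199.37224729 485.22156842 201.019917  ] [[-0.925, 0.38, -0.0], [0.38, 0.925, -0.001], [-0.0, -0.001, -1.0]] 0.9980441951718915 [ 1.18096138e+00  2.38731880e-01 -1.42115092e-02  1.31915736e+00
 -3.61514641e-05  1.57080675e+00]
```

View pics/top1.png

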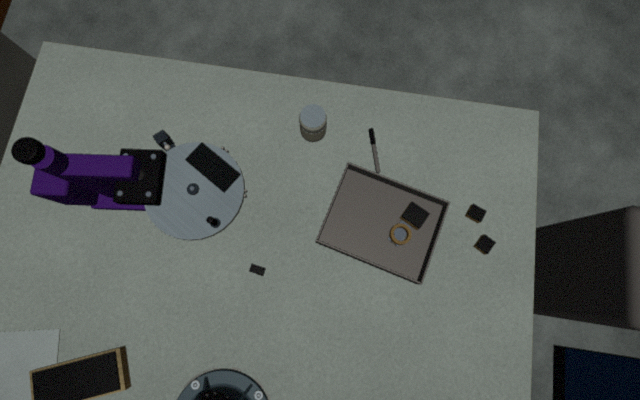

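View pics/scene1.png

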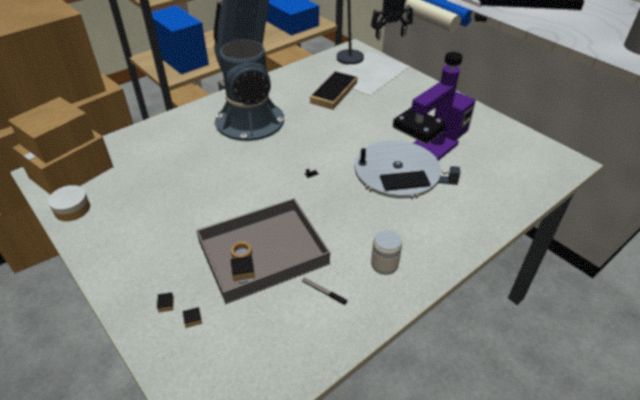

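The top view shows the turntable disc at about (195,190). The pad is at (212,167), the handle at (213,221) and the press head at (140,177). The bin is centred near (383,222). There are three felt blocks: one in the bin at (415,215), and smaller ones outside it at (476,213) and (485,244). The one in the bin is largest and lies on the pile, so it fits. I'll confirm it in a crop.

Run:
```python
from h import *
crop('top',310,155,510,290,4,'c1.png'); crop('top',110,120,260,250,4.6,'c2.png')
```

```text
(no output)
```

View pics/c1.png

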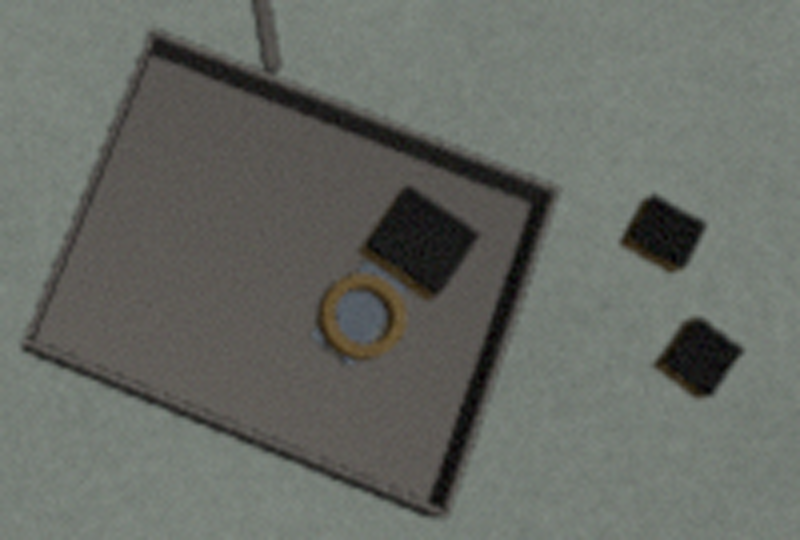

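View pics/c2.png

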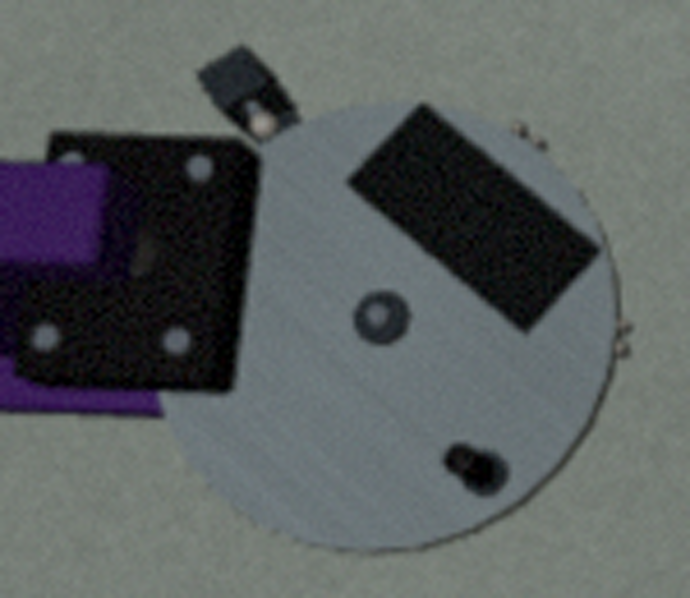

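The crop confirms it. The block in the bin has felt corners at crop (408,187), (477,234), (432,292), (363,246), and each side is clearly longer than on the two blocks outside. The roll's centre is at crop (364,316), and opener steel shows under it.

```bash
cat >> h.py <<'E'
def P(o,s,pts,z,name='top'): return np.array([px2w(name,o[0]+(u+.5)/s-.5,o[1]+(v+.5)/s-.5,z) for u,v in pts])
def grip_info(): 
    s=ctrl.read_state();return s['t'],s['tcp_pos'].round(1),s['finger_gap'],s['grip_force']
E
python3 - <<'E'
from h import *
a=((310,155),4);b=((110,120),4.6)
def rep(n,p):
    print(n,p[:,:2].tolist(),'c',p.mean(0)[:2],'edges',[(np.hypot(*e).round(1),np.degrees(np.arctan2(e[1],e[0])).round(1)) for e in (np.roll(p,-1,0)-p)[:,:2]])
rep('block',P(*a,[(408,187),(477,234),(432,292),(363,246)],45))
rep('sm1',P(*a,[(655,195),(706,226),(677,268),(624,239)],32)); rep('sm2',P(*a,[(698,318),(743,350),(706,393),(658,360)],32))
rep('roll',P(*a,[(320,316),(364,273),(408,316),(364,359)],35))
rep('bin',P(*a,[(153,33),(555,188),(440,515),(25,347)],50))
rep('opener end',P(*a,[(316,337),(349,361),(361,264)],13))
pd=P(*b,[(424,103),(600,248),(528,332),(348,182)],57);rep('pad',pd)
ax=P(*b,[(382,322)],47)[0];h=P(*b,[(461,459)],101)[0];print('axis',ax,'handle',h)
m=pd.mean(0)
for n,q in(('pad',m),('handle',h)):
    d=(q-ax)[:2];print(n,np.hypot(*d),np.degrees(np.arctan2(d[1],d[0])))
print('disc',P(*b,[(616,325),(380,550),(410,101)],45))
print('head',P(*b,[(53,133),(258,140),(233,392),(16,380)],160))
E
```

```text
block [[610.1, -397.9], [585.6, -445.9], [542.9, -420.3], [566.2, -372.6]] c [ 576.2   -409.175] edges [(np.float64(53.9), np.float64(-117.0)), (np.float64(49.8), np.float64(149.1)), (np.float64(53.1), np.float64(64.0)), (np.float64(50.7), np.float64(-30.0))]
sm1 [[633.0, -565.3], [617.1, -600.3], [585.8, -582.9], [599.9, -546.7]] c [ 608.95 -573.8 ] edges [(np.float64(38.4), np.float64(-114.4)), (np.float64(35.8), np.float64(150.9)), (np.float64(38.8), np.float64(68.7)), (np.float64(38.0), np.float64(-29.3))]
sm2 [[554.6, -598.6], [537.9, -629.1], [506.2, -606.6], [523.0, -574.3]] c [ 530.425 -602.15 ] edges [(np.float64(34.8), np.float64(-118.7)), (np.float64(38.9), np.float64(144.6)), (np.float64(36.4), np.float64(62.5)), (np.float64(39.9), np.float64(-37.6))]
roll [[517.7, -351.7], [550.4, -377.2], [526.5, -408.8], [494.1, -383.1]] c [ 522.175 -380.2  ] edges [(np.float64(41.5), np.float64(-37.9)), (np.float64(39.6), np.float64(-127.1)), (np.float64(41.4), np.float64(141.6)), (np.float64(39.3), np.float64(53.1))]
bin [[688.1, -216.9], [622.9, -492.5], [402.2, -437.3], [467.0, -16
[... 263 characters left out ...]
20.26666667 -370.63333333] edges [(np.float64(26.7), np.float64(-118.2)), (np.float64(66.2), np.float64(-1.0)), (np.float64(59.0), np.float64(155.3))]
pad [[683.9, 180.1], [613.1, 61.4], [558.1, 92.2], [629.8, 213.1]] c [621.225 136.7  ] edges [(np.float64(138.2), np.float64(-120.8)), (np.float64(63.0), np.float64(150.8)), (np.float64(140.6), np.float64(59.3)), (np.float64(63.4), np.float64(-31.4))]
axis [553.1 179.1  47. ] handle [475.9 100.8 101. ]
pad 80.2419816866457 -31.897528004164105
handle 109.95785556293832 -134.59469899539963
disc [[572.3  46.4  45. ]
 [424.8 152.1  45. ]
 [687.8 193.1  45. ]]
head [[604.5 327.  160. ]
 [617.  221.5 160. ]
 [485.2 202.6 160. ]
 [474.7 311.5 160. ]]
```

Emit:
carry_out:
  moves:
    - [1, -0.688, -0.684, 0, 0.134]
    - [1, -0.688, -0.684, 0, 0.134]
    - [1, -0.688, -0.684, 0, 0.134]
    - [1, -0.688, -0.684, 0, 0.134]
    - [1, -0.688, -0.684, 0, 0.134]
    - [1, -0.688, -0.684, 0, 0.134]
    - [1, -0.688, -0.684, 0, 0.134]
    - [1, -0.688, -0.684, 0, 0.134]

```text
t: 0.9
tcp_pos: [354.8, 115.0, 201.6]
tcp_rot: [[-0.866, 0.5, 0.0], [0.5, 0.866, 0.0], [-0.0, 0.0, -1.0]]
ft_force: [0.9, 1.2, -0.3]
finger_gap: 1.001
grip_force: 0.0
```

```bash
cat >> h.py <<'E'
def to(x,y,z,yaw):
    "tool-frame shift (m) and turn (rad) to a world TCP pose (mm), tool y at yaw deg (mod 180)"
    s=ctrl.read_state();R=s['tcp_rot'];p=s['tcp_pos']
    cur=np.degrees(np.arctan2(R[1,1],R[0,1]));d=(yaw-cur+90)%180-90
    print('t',round(s['t'],2),'p',p.round(1),'yaw',cur.round(1),'gap',round(s['finger_gap'],3),'j',np.round(s['joints'],2),'F',np.round(s['ft_force'],1))
    print('shift',(R.T@(np.array([x,y,z])-p)/1000).round(4),'turn',-np.radians(d).round(3))
E
python3 -c "
from h import *
to(576,-409,120,60)"
```

```text
t 0.9 p [354.8 115.  201.6] yaw 60.0 gap 1.001 j [ 0.31 -0.02 -0.32  1.28 -0.    0.84] F [ 0.9  1.2 -0.3]
shift [-0.4534 -0.3433  0.0817] turn 0.0
```

Emit:
carry_out:
  moves:
    - [1, -0.453, -0.343, 0.02, 0]
    - [1, -0.453, -0.343, 0.02, 0]
    - [1, -0.453, -0.343, 0.03, 0]
    - [1, -0.453, -0.343, 0.03, 0]
    - [1, -0.453, -0.343, 0.03, 0]
    - [1, -0.453, -0.343, 0.04, 0]
    - [1, -0.453, -0.343, 0.04, 0]
    - [1, -0.453, -0.343, 0.04, 0]

```text
t: 1.7
tcp_pos: [509.9, -253.0, 176.0]
tcp_rot: [[-0.866, 0.501, -0.0], [0.501, 0.866, 0.0], [0.0, -0.0, -1.0]]
ft_force: [1.5, 0.7, 0.3]
finger_gap: 0.998
grip_force: 0.0
```

Emit:
carry_out:
  moves:
    - [1, -0.0625, -0.0465, 0.02, 0]
    - [1, -0.11, -0.08, 0.03, 0]
    - [1, -0.11, -0.08, 0.03, 0]
    - [1, -0.11, -0.08, 0.03, 0]

```text
t: 2.1
tcp_pos: [565.2, -379.0, 142.8]
tcp_rot: [[-0.864, 0.503, -0.003], [0.503, 0.864, 0.001], [0.003, -0.001, -1.0]]
ft_force: [0.3, -0.6, -0.4]
finger_gap: 1.0
grip_force: 0.0
```

```bash
python3 -c "
from h import *
to(576,-409,100,60)
c=snap('wrist','w1.png');print(c['camera_matrix'][0,0],c['camera_matrix'][:2,2],c['world_from_camera'].round(2).tolist())"
```

```text
t 2.1 p [ 565.2 -379.   142.8] yaw 59.8 gap 1.0 j [-0.59  0.53  0.29  1.33 -0.   -0.06] F [ 0.3 -0.6 -0.4]
shift [-0.0245 -0.0205  0.0428] turn -0.003
309.70691628693146 [318.71967275 195.97231797] [[0.5, 0.83, 0.23, 505.32], [0.86, -0.48, -0.14, -345.16], [0.0, 0.27, -0.96, 315.42], [0.0, 0.0, 0.0, 1.0]]
```

View pics/w1.png

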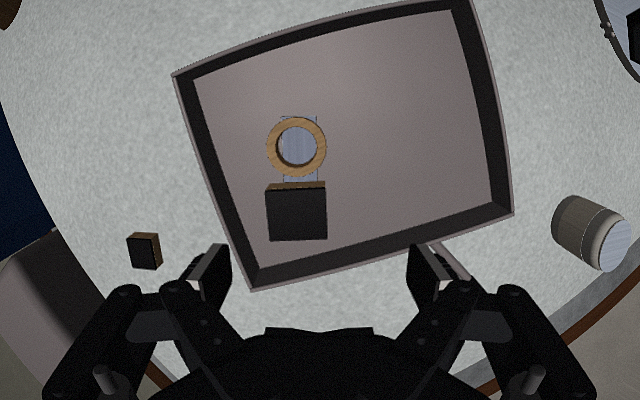

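The wrist view shows the block at (297,215), the roll at (296,147), and the opener end at (281..317,117).

Run:
```python
from h import *
a=((0,0),1)
p=P(*a,[(265,190),(326,188),(327,239),(270,241)],45,'wrist');print(p[:,:2].tolist(),p.mean(0))
for i in range(4):
    e=(p[(i+1)%4]-p[i])[:2];print(np.hypot(*e),np.degrees(np.arctan2(e[1],e[0])))
print('roll',P(*a,[(266,147),(327,147),(296,117),(296,178)],35,'wrist').tolist())
print('opener',P(*a,[(281,116),(317,116),(283,180),(319,179)],13,'wrist').tolist())
to(576,-409,100,60)
```

```text
[[541.4, -422.7], [567.7, -373.8], [611.6, -397.8], [586.2, -446.3]] [ 576.725 -410.15    45.   ]
55.52386874129 61.727200211044675
50.03208970250991 -28.665296892334688
54.7486072882224 -117.64156086497914
50.635955604688725 152.2203792749783
roll [[508.8, -403.0, 35.0], [537.2, -354.9, 35.0], [499.4, -365.3, 35.0], [547.8, -394.2, 35.0]]
opener [[490.6, -378.9, 13.0], [508.5, -348.9, 13.0], [546.2, -410.4, 13.0], [563.6, -378.7, 13.0]]
t 2.15 p [ 564.6 -376.9  143.9] yaw 59.9 gap 1.0 j [-0.59  0.53  0.29  1.33 -0.   -0.06] F [-0.4  0.1  0.4]
shift [-0.0261 -0.022   0.0438] turn -0.003
```

Emit:
carry_out:
  moves:
    - [1, -0.0264, -0.0225, 0, -0.02]
    - [1, -0.0264, -0.0225, 0.02, -0.02]
    - [1, -0.0264, -0.0225, 0.06, -0.02]
    - [1, -0.0264, -0.0225, 0.09, -0.02]
    - [1, -0.0264, -0.0225, 0.11, -0.02]
    - [1, -0.0264, -0.0225, 0.125, -0.02]
    - [1, -0.0264, -0.0225, 0.125, -0.02]

```text
t: 2.85
tcp_pos: [575.0, -405.8, 19.6]
tcp_rot: [[-0.876, 0.482, -0.003], [0.482, 0.876, 0.002], [0.004, 0.0, -1.0]]
ft_force: [0.4, -0.0, 0.8]
finger_gap: 1.001
grip_force: 0.0
```

```bash
python3 -c "
from h import *
to(576.5,-409.7,18,61)"
```

```text
t 2.85 p [ 575.  -405.8   19.6] yaw 61.2 gap 1.001 j [-0.61  0.64  0.17  1.1   0.   -0.11] F [ 0.4 -0.   0.8]
shift [-0.0032 -0.0027  0.0015] turn 0.003
```

Emit:
carry_out:
  moves:
    - [1, -0.003, -0.003, 0.002, 0]
    - [0.4, -0.003, -0.003, 0.002, 0]
    - [0.4, -0.003, -0.003, 0.002, 0]
    - [0.4, -0.003, -0.003, 0.002, 0]
    - [0.4, -0.003, -0.003, 0.002, 0]
    - [0.4, -0.003, -0.003, 0.002, 0]
    - [0.4, -0.003, -0.003, 0.002, 0]
    - [0.4, -0.003, -0.003, 0.002, 0]
  newtons: 25

```text
t: 3.65
tcp_pos: [577.7, -411.9, 19.5]
tcp_rot: [[-0.876, 0.483, -0.0], [0.483, 0.876, -0.0], [0.0, -0.0, -1.0]]
ft_force: [0.3, 0.1, -1.0]
finger_gap: 0.403
grip_force: 0.0
```

```bash
python3 -c "
from h import *
to(616,-268,60,61);to(616,-268,11,61)"
```

```text
t 3.65 p [ 577.7 -411.9   19.5] yaw 61.1 gap 0.403 j [-0.62  0.65  0.18  1.1  -0.   -0.12] F [ 0.3  0.1 -1. ]
shift [ 0.0359  0.1445 -0.0405] turn 0.002
t 3.65 p [ 577.7 -411.9   19.5] yaw 61.1 gap 0.403 j [-0.62  0.65  0.18  1.1  -0.   -0.12] F [ 0.3  0.1 -1. ]
shift [0.0359 0.1445 0.0085] turn 0.002
```

```bash
python3 -c "
from h import *
snap('wrist','w2.png')"
```

```text
(no output)
```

View pics/w2.png

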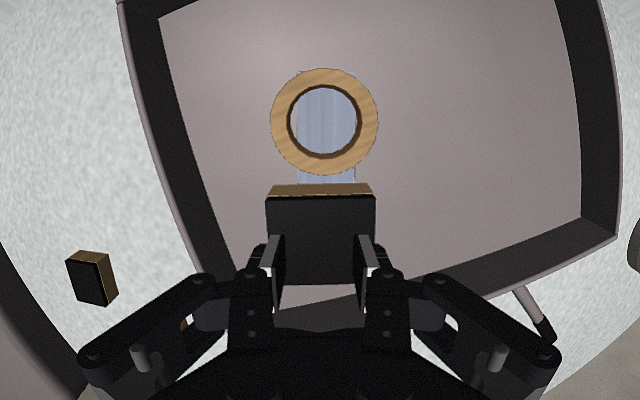

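```bash
cat >> h.py <<'E'
def w2px(name,p):
    c=np.load('pics/'+name+'_cal.npz');K,T=c['K'],c['T']
    q=T[:3,:3].T@(np.array(p)-T[:3,3])
    if name=='wrist':
        r=np.hypot(q[0],q[1]);th=np.arctan2(r,q[2]);xy=q[:2]/r*th
    else: xy=q[:2]/q[2]
    return (xy*K[0,0]+K[:2,2]).round(1)
E
python3 - <<'E'
from h import *
s=ctrl.read_state();print(s['finger_gap'],s['grip_force'],s['tcp_pos'])
c=np.load('pics/wrist_cal.npz');print(c['T'].round(3).tolist())
y=s['tcp_rot'][:,1];p=s['tcp_pos']
for z in(20,33,46):
  for d in(-17,17,-28,28): print(z,d,w2px('wrist',[*(p+d*y)[:2],z]))
q=P((0,0),1,[(265,197),(375,194),(375,284),(278,284)],45,'wrist');print(q)
E
```

```text
0.3997949966922228 0.0 [ 577.71803456 -411.91916478   19.46372572]
[[0.482, 0.843, 0.239, 516.58], [0.876, -0.464, -0.131, -379.318], [0.001, 0.273, -0.962, 191.933], [0.0, 0.0, 0.0, 1.0]]
20 -17 [291.7 229. ]
20 17 [348.5 229. ]
20 -28 [273.6 228.8]
20 28 [366.6 228.8]
33 -17 [289.8 237.6]
33 17 [350.6 237.6]
33 -28 [270.4 237.4]
33 28 [369.9 237.4]
46 -17 [287.7 247.5]
46 17 [353.  247.5]
46 -28 [266.9 247.2]
46 28 [373.7 247.2]
[[ 540.6 -423.    45. ]
 [ 565.7 -374.3   45. ]
 [ 613.2 -396.4   45. ]
 [ 586.8 -443.7   45. ]]
```

```bash
python3 -c "
from h import *
crop('wrist',220,170,420,310,4,'c3.png')"
```

```text
(no output)
```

View pics/c3.png

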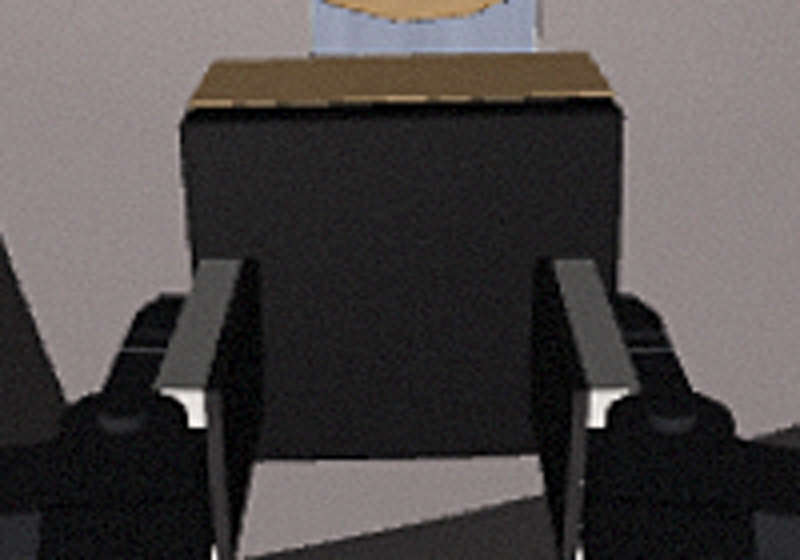

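The fingers closed to 34 mm without touching anything, and the picture shows them above the felt. The fingertips therefore end well short of the reported TCP. I'll open them and feel my way down in small steps, watching the force.

Emit:
carry_out:
  moves:
    - [1, -0.001, -0.002, 0, 0]
    - [1, -0.001, -0.002, 0, 0]
    - [1, -0.001, -0.002, 0, 0]
    - [1, -0.001, -0.002, 0.004, 0]
    - [1, -0.001, -0.002, 0.008, 0]
    - [1, -0.001, -0.002, 0.012, 0]
    - [1, -0.001, -0.002, 0.012, 0]

```text
t: 4.4
tcp_pos: [577.2, -413.8, 6.5]
tcp_rot: [[-0.876, 0.483, -0.001], [0.483, 0.876, 0.001], [0.001, 0.0, -1.0]]
ft_force: [0.6, -0.1, 0.2]
finger_gap: 0.997
grip_force: 0.0
```

```bash
python3 -c "
from h import *
to(576.5,-409.7,0,61)
snap('wrist','w3.png');crop('wrist',160,150,480,350,2.5,'c4.png')"
```

```text
t 4.4 p [ 577.2 -413.8    6.5] yaw 61.1 gap 0.997 j [-0.62  0.66  0.16  1.08 -0.   -0.12] F [ 0.6 -0.1  0.2]
shift [0.0026 0.0033 0.0065] turn 0.002
```

View pics/c4.png

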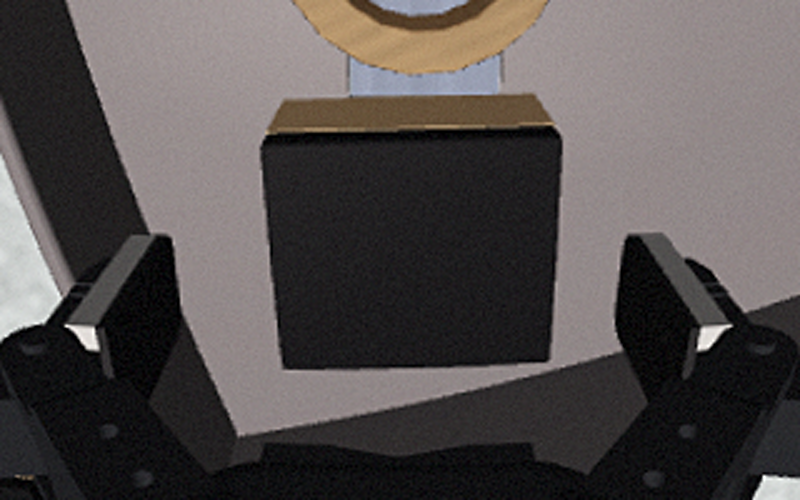

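Emit:
carry_out:
  moves:
    - [1, 0.0026, 0.0035, 0.003, 0]
    - [1, 0.0026, 0.0035, 0.006, 0]
    - [1, 0.0026, 0.0035, 0.009, 0]
    - [1, 0.0026, 0.0035, 0.012, 0]
    - [1, 0.0026, 0.0035, 0.012, 0]

```text
t: 4.95
tcp_pos: [576.8, -409.7, -5.1]
tcp_rot: [[-0.876, 0.483, -0.001], [0.483, 0.876, 0.0], [0.001, -0.0, -1.0]]
ft_force: [-0.2, 0.8, -0.4]
finger_gap: 0.996
grip_force: 0.0
```

Emit:
carry_out:
  moves:
    - [1, 0, 0, 0.002, 0]
    - [1, 0, 0, 0.004, 0]
    - [1, 0, 0, 0.006, 0]
    - [1, 0, 0, 0.008, 0]
    - [1, 0, 0, 0.008, 0]

```text
t: 5.45
tcp_pos: [576.9, -409.7, -12.9]
tcp_rot: [[-0.876, 0.483, -0.0], [0.483, 0.876, 0.0], [0.001, -0.0, -1.0]]
ft_force: [-0.3, -0.3, 0.1]
finger_gap: 1.002
grip_force: 0.0
```

Emit:
carry_out:
  moves:
    - [1, 0, 0, 0.003, 0]
    - [1, 0, 0, 0.006, 0]
    - [0.4, 0, 0, 0.006, 0]
    - [0.4, 0, 0, 0.006, 0]
    - [0.4, 0, 0, 0.006, 0]
    - [0.4, 0, 0, 0.006, 0]
    - [0.4, 0, 0, 0.006, 0]
    - [0.4, 0, 0, 0.006, 0]
  newtons: 25

```text
t: 6.25
tcp_pos: [577.1, -409.9, -18.4]
tcp_rot: [[-0.876, 0.483, 0.0], [0.483, 0.876, -0.0], [-0.0, -0.0, -1.0]]
ft_force: [0.2, 0.4, 0.9]
finger_gap: 0.658
grip_force: 26.8
```

```bash
python3 -c "
from h import *
to(616,-268,30,61);to(616,-268,-26,61)
s=ctrl.read_state();print(s['grip_force'])"
```

```text
t 6.25 p [ 577.1 -409.9  -18.4] yaw 61.1 gap 0.658 j [-0.62  0.67  0.12  1.02 -0.   -0.11] F [0.2 0.4 0.9]
shift [ 0.0344  0.143  -0.0484] turn 0.002
t 6.25 p [ 577.1 -409.9  -18.4] yaw 61.1 gap 0.658 j [-0.62  0.67  0.12  1.02 -0.   -0.11] F [0.2 0.4 0.9]
shift [0.0345 0.143  0.0076] turn 0.002
26.78007110953331
```

The grip holds at 0.658, or 56 mm, which matches the block. Now I'll carry it to the empty half.

Emit:
carry_out:
  moves:
    - [0.4, 0, 0, -0.02, 0]
    - [0.4, 0, 0, -0.04, 0]
    - [0.4, 0.008, 0.035, -0.045, 0]
    - [0.4, 0.017, 0.071, -0.045, 0]
    - [0.4, 0.026, 0.107, -0.045, 0]
    - [0.4, 0.0345, 0.143, -0.045, 0]
    - [0.4, 0.0345, 0.143, -0.03, 0]
    - [0.4, 0.0345, 0.143, -0.01, 0]

```text
t: 7.05
tcp_pos: [617.3, -266.8, -7.7]
tcp_rot: [[-0.877, 0.481, 0.002], [0.481, 0.877, -0.001], [-0.002, 0.0, -1.0]]
ft_force: [-0.1, 0.5, -1.5]
finger_gap: 0.654
grip_force: 26.9
```

```bash
python3 -c "
from h import *
to(616,-268,-26,61)"
```

```text
t 7.05 p [ 617.3 -266.8   -7.7] yaw 61.3 gap 0.654 j [-0.41  0.61  0.02  0.98 -0.    0.09] F [-0.1  0.5 -1.5]
shift [ 0.0006 -0.0017  0.0183] turn 0.005
```

Emit:
carry_out:
  moves:
    - [0.4, 0, 0, 0.008, 0]
    - [0.4, 0, 0, 0.014, 0]
    - [0.4, 0, 0, 0.0165, 0]
    - [0.8, 0, 0, 0.0165, 0]
    - [0.8, 0, 0, 0.0165, 0]
    - [0.8, 0, 0, -0.02, 0]
    - [0.8, 0, 0, -0.05, 0]

```text
t: 7.75
tcp_pos: [615.8, -268.1, 42.8]
tcp_rot: [[-0.876, 0.483, -0.0], [0.483, 0.876, -0.0], [0.0, -0.0, -1.0]]
ft_force: [1.2, -0.5, 0.2]
finger_gap: 0.8
grip_force: 0.0
```

```bash
python3 -c "
from h import *
to(523,-379.5,30,61);to(523,-379.5,-26,61)"
```

```text
t 7.75 p [ 615.8 -268.1   42.8] yaw 61.1 gap 0.8 j [-0.41  0.57  0.09  1.09 -0.    0.09] F [ 1.2 -0.5  0.2]
shift [ 0.0274 -0.1424  0.0128] turn 0.002
t 7.75 p [ 615.8 -268.1   42.8] yaw 61.1 gap 0.8 j [-0.41  0.57  0.09  1.09 -0.    0.09] F [ 1.2 -0.5  0.2]
shift [ 0.0274 -0.1423  0.0688] turn 0.002
```

Emit:
carry_out:
  moves:
    - [0.9, 0.009, -0.047, 0, 0]
    - [0.9, 0.018, -0.094, 0, 0]
    - [0.9, 0.0274, -0.1424, 0, 0]
    - [0.9, 0.0274, -0.1424, 0.01, 0]
    - [0.9, 0.0274, -0.1424, 0.035, 0]
    - [0.9, 0.0274, -0.1424, 0.055, 0]
    - [0.9, 0.0274, -0.1424, 0.064, 0]
    - [0.9, 0.0274, -0.1424, 0.064, 0]

```text
t: 8.55
tcp_pos: [522.7, -378.8, -23.3]
tcp_rot: [[-0.876, 0.483, -0.001], [0.483, 0.876, 0.001], [0.002, 0.0, -1.0]]
ft_force: [1.1, 0.1, -0.1]
finger_gap: 0.899
grip_force: 0.0
```

Emit:
carry_out:
  moves:
    - [0.4, 0, 0, 0, 0]
    - [0.4, 0, 0, 0, 0]
    - [0.4, 0, 0, 0, 0]
    - [0.4, 0, 0, 0, 0]
    - [0.4, 0, 0, 0, 0]
  newtons: 20

```text
t: 9.05
tcp_pos: [524.1, -379.8, -21.1]
tcp_rot: [[-0.876, 0.483, 0.002], [0.483, 0.876, -0.001], [-0.002, -0.0, -1.0]]
ft_force: [-0.8, 0.5, 7.1]
finger_gap: 0.644
grip_force: 21.8
```

```bash
python3 -c "
from h import *
to(508,-247,20,61)
s=ctrl.read_state();print(s['grip_force'])"
```

```text
t 9.05 p [ 524.1 -379.8  -21.1] yaw 61.1 gap 0.644 j [-0.63  0.58 -0.06  0.92  0.   -0.12] F [-0.8  0.5  7.1]
shift [ 0.0781  0.1086 -0.0413] turn 0.003
21.762756099924445
```

Upward force of 7 N means the tips just touch the floor, so at this opening they sit about 27 mm behind the TCP. I'll regrip the roll 10 mm higher so it can be set down on the floor.

Emit:
carry_out:
  moves:
    - [0.8, 0, 0, 0, 0]
    - [0.8, 0, 0, -0.01, 0]
    - [0.8, 0, 0, -0.01, 0]
    - [0.4, 0, 0, -0.01, 0]
    - [0.4, 0, 0, -0.01, 0]
    - [0.4, 0, 0, -0.01, 0]
    - [0.4, 0, 0, -0.01, 0]
    - [0.4, 0, 0, -0.01, 0]
  newtons: 20

```text
t: 9.85
tcp_pos: [523.5, -379.7, -11.7]
tcp_rot: [[-0.876, 0.483, 0.001], [0.483, 0.876, -0.001], [-0.001, -0.0, -1.0]]
ft_force: [-1.0, 1.2, 7.5]
finger_gap: 0.642
grip_force: 20.1
```

Emit:
carry_out:
  moves:
    - [0.4, 0, 0, -0.02, 0]
    - [0.4, 0, 0, -0.03, 0]
    - [0.4, 0.025, 0.035, -0.035, 0]
    - [0.4, 0.051, 0.072, -0.035, 0]
    - [0.4, 0.078, 0.109, -0.035, 0]
    - [0.4, 0.078, 0.109, -0.03, 0]
    - [0.4, 0.078, 0.109, -0.012, 0]
    - [0.4, 0.078, 0.109, 0, 0]

```text
t: 10.65
tcp_pos: [507.6, -246.2, -13.1]
tcp_rot: [[-0.876, 0.482, 0.0], [0.482, 0.876, -0.0], [-0.0, -0.0, -1.0]]
ft_force: [-0.1, -0.5, -0.1]
finger_gap: 0.637
grip_force: 21.8
```

Emit:
carry_out:
  moves:
    - [0.4, 0, 0, 0.004, 0]
    - [0.4, 0, 0, 0.0065, 0]
    - [0.4, 0, 0, 0.0065, 0]
    - [0.8, 0, 0, 0.0065, 0]
    - [0.8, 0, 0, 0.0065, 0]
    - [0.8, 0, 0, -0.03, 0]
    - [0.8, 0, 0, -0.06, 0]

```text
t: 11.35
tcp_pos: [507.1, -246.2, 48.5]
tcp_rot: [[-0.876, 0.483, -0.001], [0.483, 0.876, 0.0], [0.001, -0.0, -1.0]]
ft_force: [-0.1, 0.6, 0.8]
finger_gap: 0.798
grip_force: 0.0
```

```bash
python3 -c "
from h import *
to(550,-394,30,61)
snap('wrist','w4.png')
crop('wrist',160,100,480,340,2.5,'c5.png')"
```

```text
t 11.35 p [ 507.1 -246.2   48.5] yaw 61.1 gap 0.798 j [-0.45  0.4  -0.19  0.98 -0.    0.05] F [-0.1  0.6  0.8]
shift [-0.1089 -0.1087  0.0184] turn 0.002
```

View pics/w4.png

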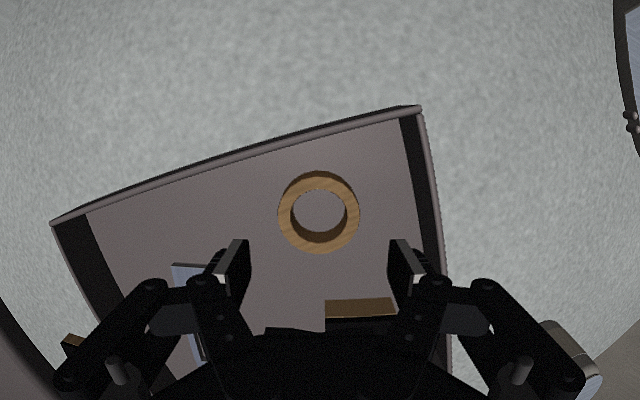

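Emit:
carry_out:
  moves:
    - [0.8, -0.03, -0.03, 0, 0]
    - [0.8, -0.05, -0.07, 0, 0]
    - [0.8, -0.05, -0.1087, 0, 0]
    - [0.8, -0.05, -0.1087, -0.02, 0]
    - [0.8, -0.05, -0.1087, -0.02, 0]

```text
t: 11.9
tcp_pos: [499.3, -367.7, 69.5]
tcp_rot: [[-0.875, 0.485, 0.003], [0.485, 0.875, -0.002], [-0.004, -0.0, -1.0]]
ft_force: [0.3, 0.5, 1.0]
finger_gap: 0.801
grip_force: 0.0
```

Run:
```python
from h import *
c=snap('wrist');F=c['frame'].astype(int)
m=((F[...,0]-F[...,2]>8)).astype(np.uint8)
m=cv2.morphologyEx(m,cv2.MORPH_OPEN,np.ones((3,3)))
n,l,st,ce=cv2.connectedComponentsWithStats(m)
for i in np.argsort(-st[1:,4])[:4]+1: print(i,st[i],ce[i].round())
i=[k for k in range(1,n) if st[k,4]>1000]
for k in i:
    cs,_=cv2.findContours((l==k).astype(np.uint8),cv2.RETR_EXTERNAL,cv2.CHAIN_APPROX_NONE)
    q=P((0,0),1,cs[0][:,0,:],13,'wrist')[:,:2].astype(np.float32)
    print(k,cv2.minAreaRect(q),cv2.boxPoints(cv2.minAreaRect(q)).round().tolist())
to(550,-394,30,61)
```

```text
1 [ 302  199   43   74 3028] [323. 235.]
3 [303 274  40  48 914] [323. 301.]
2 [  0 210  25  61 791] [  8. 245.]
4 [625 318  15  30 273] [633. 335.]
1 ((527.1104736328125, -380.3165283203125), (33.26816177368164, 64.62899017333984), 60.86573028564453) [[491.0, -379.0], [547.0, -411.0], [563.0, -382.0], [507.0, -350.0]]
t 11.95 p [ 499.3 -366.7   68.5] yaw 61.1 gap 0.802 j [-0.63  0.46 -0.02  1.08  0.   -0.13] F [-0.8 -0.5 -0.1]
shift [-0.0575  0.0006  0.0387] turn 0.001
```

Emit:
carry_out:
  moves:
    - [0.6, -0.03, 0.0015, 0, 0.004]
    - [0.6, -0.0587, 0.0015, 0.01, 0.004]
    - [0.6, -0.0587, 0.0015, 0.04, 0.004]
    - [0.6, -0.0587, 0.0015, 0.065, 0.004]
    - [0.6, -0.0587, 0.0015, 0.08, 0.004]
    - [0.6, -0.0587, 0.0015, 0.088, 0.004]
    - [0.6, -0.0587, 0.0015, 0.09, 0.004]
    - [0.6, -0.0587, 0.0015, 0.09, 0.004]

```text
t: 12.75
tcp_pos: [551.2, -392.4, -22.2]
tcp_rot: [[-0.874, 0.486, 0.0], [0.486, 0.874, -0.0], [-0.0, -0.0, -1.0]]
ft_force: [0.8, 0.5, -0.2]
finger_gap: 0.6
grip_force: 0.0
```

Emit:
carry_out:
  moves:
    - [0.6, 0, 0, 0.002, 0]
    - [0.6, 0, 0, 0.004, 0]
    - [0.6, 0, 0, 0.004, 0]

```text
t: 13.05
tcp_pos: [551.0, -392.8, -26.2]
tcp_rot: [[-0.874, 0.486, 0.0], [0.486, 0.874, -0.0], [-0.001, -0.0, -1.0]]
ft_force: [0.2, -0.1, 0.3]
finger_gap: 0.598
grip_force: 0.0
```

Emit:
carry_out:
  moves:
    - [0.6, 0, 0, 0.002, 0]
    - [0.6, 0, 0, 0.002, 0]

```text
t: 13.25
tcp_pos: [551.2, -392.9, -27.9]
tcp_rot: [[-0.874, 0.486, 0.001], [0.486, 0.874, -0.001], [-0.001, -0.0, -1.0]]
ft_force: [-0.9, 0.6, 4.2]
finger_gap: 0.602
grip_force: 2.2
```

Emit:
carry_out:
  moves:
    - [0.6, 0, 0, 0.002, 0]
    - [0.6, 0, 0, 0.002, 0]

```text
t: 13.45
tcp_pos: [551.2, -393.0, -27.9]
tcp_rot: [[-0.874, 0.486, 0.002], [0.486, 0.874, -0.001], [-0.002, -0.0, -1.0]]
ft_force: [-5.5, 4.6, 19.7]
finger_gap: 0.6
grip_force: 10.0
```

Emit:
carry_out:
  moves:
    - [0.6, 0, 0, -0.0055, 0]
    - [0.46, 0, 0, -0.0055, 0]
    - [0.46, 0, 0, -0.0055, 0]
    - [0.46, 0, 0, -0.0055, 0]

```text
t: 13.85
tcp_pos: [550.7, -392.6, -25.5]
tcp_rot: [[-0.874, 0.486, -0.001], [0.486, 0.874, 0.0], [0.001, -0.0, -1.0]]
ft_force: [0.1, -0.5, -0.4]
finger_gap: 0.463
grip_force: 0.0
```

Emit:
carry_out:
  moves:
    - [0.3, 0, 0, 0, 0]
    - [0.3, 0, 0, 0, 0]
    - [0.3, 0, 0, 0, 0]
    - [0.3, 0, 0, 0, 0]
    - [0.3, 0, 0, 0, 0]
  newtons: 50

```text
t: 14.35
tcp_pos: [550.9, -392.7, -25.1]
tcp_rot: [[-0.874, 0.486, -0.0], [0.486, 0.874, -0.0], [0.0, -0.0, -1.0]]
ft_force: [-0.4, -1.0, 0.6]
finger_gap: 0.377
grip_force: 51.3
```

Emit:
carry_out:
  moves:
    - [0.3, 0, 0, -0.015, 0]
    - [0.3, 0, 0, -0.045, 0]
    - [0.3, 0, 0, -0.085, 0]
    - [0.3, 0, 0, -0.125, 0]
    - [0.3, 0.013, 0.033, -0.145, -0.1]
    - [0.3, 0.028, 0.07, -0.145, -0.22]
    - [0.3, 0.043, 0.108, -0.145, -0.34]
    - [0.3, 0.058, 0.146, -0.145, -0.46]

```text
t: 15.15
tcp_pos: [570.9, -235.4, 119.8]
tcp_rot: [[-0.999, 0.043, -0.0], [0.043, 0.999, 0.0], [0.0, 0.0, -1.0]]
ft_force: [0.6, 0.1, -1.7]
finger_gap: 0.378
grip_force: 50.0
```

```bash
python3 -c "
from h import *
to(621,137.5,120,149);print(ctrl.read_state()['grip_force'])"
```

```text
t 15.15 p [ 570.9 -235.4  119.8] yaw 87.5 gap 0.378 j [-0.39  0.43  0.06  1.2  -0.   -0.35] F [ 0.6  0.1 -1.7]
shift [-3.390e-02  3.748e-01 -2.000e-04] turn -1.073
50.033675730228424
```

Emit:
carry_out:
  moves:
    - [0.3, -0.004, 0.045, 0, -0.13]
    - [0.3, -0.008, 0.092, 0, -0.26]
    - [0.3, -0.012, 0.139, 0, -0.39]
    - [0.3, -0.017, 0.186, 0, -0.52]
    - [0.3, -0.021, 0.233, 0, -0.65]
    - [0.3, -0.025, 0.28, 0, -0.79]
    - [0.3, -0.03, 0.327, 0, -0.93]
    - [0.3, -0.034, 0.375, 0, -1.073]

```text
t: 15.95
tcp_pos: [622.9, 137.9, 119.6]
tcp_rot: [[-0.514, -0.858, -0.001], [-0.858, 0.514, -0.0], [0.001, 0.0, -1.0]]
ft_force: [0.6, 0.5, -1.1]
finger_gap: 0.379
grip_force: 50.0
```

Run:
```python
from h import *
to(621,137.5,26.9,149)
c=snap('wrist','w5.png');F=c['frame'].copy()
s=ctrl.read_state();print(s['grip_force'])
ca=np.radians(-31);X=np.array([np.cos(ca),np.sin(ca)]);Y=np.array([-X[1],X[0]]);m=np.array([621,137.5])
q=np.array([w2px('wrist',[*(m+a*X+b*Y),57]) for a,b in((33,70),(33,-70),(-33,-70),(-33,70))]);print(q.tolist())
big=cv2.resize(F[120:400,130:520],None,fx=2,fy=2,interpolation=cv2.INTER_CUBIC)
cv2.polylines(big,[((q-[130,120])*2).astype(int)],True,(0,0,255),1)
cv2.imwrite('pics/c6.png',big)
```

```text
t 15.95 p [622.9 137.9 119.6] yaw 149.1 gap 0.379 j [ 0.22  0.47  0.12  1.22 -0.   -0.81] F [ 0.6  0.5 -1.1]
shift [0.0013 0.0014 0.0927] turn 0.001
50.083586275577545
[[282.3, 275.1], [276.7, 109.2], [364.2, 109.4], [357.6, 275.2]]
```

View pics/c6.png

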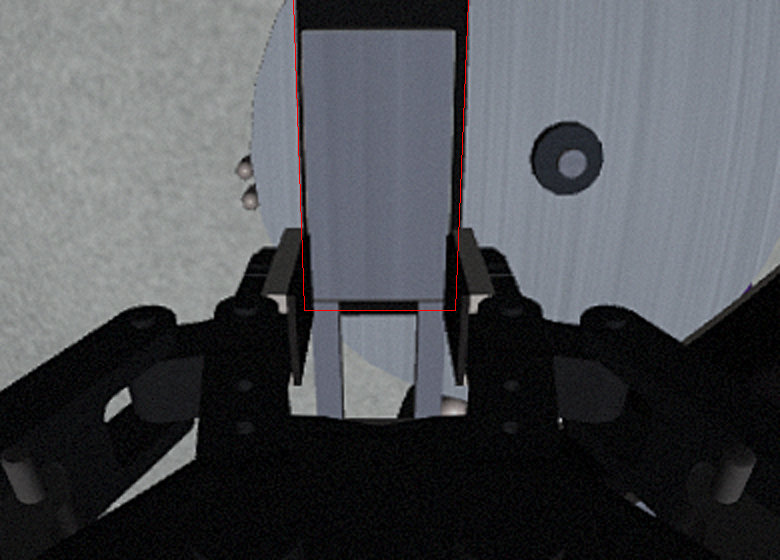

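The opener is held flat, and the projected pad outline matches the pad to about 1 mm. Lowering it gently.

Emit:
carry_out:
  moves:
    - [0.3, 0.001, 0.0014, 0.03, 0]
    - [0.3, 0.001, 0.0014, 0.06, 0]
    - [0.3, 0.001, 0.0014, 0.08, 0]
    - [0.3, 0.001, 0.0014, 0.088, 0]
    - [0.3, 0.001, 0.0014, 0.09, 0]
    - [0.3, 0.001, 0.0014, 0.09, 0]

```text
t: 16.6
tcp_pos: [621.8, 135.9, 30.5]
tcp_rot: [[-0.519, -0.855, 0.0], [-0.855, 0.519, 0.0], [-0.0, -0.0, -1.0]]
ft_force: [-0.4, -0.1, -1.1]
finger_gap: 0.378
grip_force: 50.1
```

Emit:
carry_out:
  moves:
    - [0.3, 0, 0, 0.001, 0]
    - [0.3, 0, 0, 0.002, 0]
    - [0.3, 0, 0, 0.002, 0]

```text
t: 16.9
tcp_pos: [621.7, 135.9, 28.6]
tcp_rot: [[-0.519, -0.855, 0.001], [-0.855, 0.519, 0.0], [-0.001, -0.001, -1.0]]
ft_force: [0.1, 0.5, -1.6]
finger_gap: 0.378
grip_force: 50.1
```

Emit:
carry_out:
  moves:
    - [0.3, -0.001, 0.0014, 0, 0]
    - [0.3, -0.001, 0.0014, 0.001, 0]
    - [0.3, -0.001, 0.0014, 0.0015, 0]
    - [0.3, -0.001, 0.0014, 0.0015, 0]

```text
t: 17.3
tcp_pos: [620.8, 137.7, 26.8]
tcp_rot: [[-0.519, -0.855, 0.0], [-0.855, 0.519, 0.0], [-0.0, -0.0, -1.0]]
ft_force: [-1.5, 0.9, 3.0]
finger_gap: 0.379
grip_force: 52.8
```

Emit:
carry_out:
  moves:
    - [0.3, 0, 0, 0.0007, 0]
    - [0.3, 0, 0, 0.0007, 0]

```text
t: 17.5
tcp_pos: [620.9, 137.8, 26.8]
tcp_rot: [[-0.519, -0.855, 0.001], [-0.855, 0.519, 0.0], [-0.001, -0.001, -1.0]]
ft_force: [-2.7, 1.2, 9.0]
finger_gap: 0.373
grip_force: 55.8
```

Emit:
carry_out:
  moves:
    - [0.5, 0, 0, 0, 0]
    - [0.6, 0, 0, 0, 0]
    - [0.6, 0, 0, -0.005, 0]
    - [0.6, 0, 0, -0.03, 0]
    - [0.6, 0, 0, -0.07, 0]
    - [0.6, 0, 0, -0.1, 0]
    - [0.6, 0, 0, -0.1, 0]

```text
t: 18.2
tcp_pos: [623.3, 138.0, 130.7]
tcp_rot: [[-0.519, -0.855, 0.007], [-0.855, 0.519, 0.001], [-0.005, -0.005, -1.0]]
ft_force: [-0.1, -0.3, 1.5]
finger_gap: 0.597
grip_force: 0.0
```

Run:
```python
from h import *
c=snap('wrist','w6.png');F=c['frame'].astype(int)
ca=np.radians(-31);X=np.array([np.cos(ca),np.sin(ca)]);Y=np.array([-X[1],X[0]]);m=np.array([621,137.5])
# brightness profile across the opener (z=65) and along it, in pad axes
g=F.sum(2)/3
for t,n in((-40,'across@y-40'),(-55,'across@-55')):
    print(n,[(a,int(g[tuple(w2px('wrist',[*(m+a*X+t*Y),65])[::-1].round().astype(int))])) for a in range(-40,41,3)])
print('along',[(b,int(g[tuple(w2px('wrist',[*(m+b*Y),65])[::-1].round().astype(int))])) for b in range(-80,0,3)])
to(475.9,100.8,130,45)
```

```text
across@y-40 [(-40, 138), (-37, 143), (-34, 140), (-31, 1), (-28, 12), (-25, 17), (-22, 22), (-19, 11), (-16, 126), (-13, 119), (-10, 117), (-7, 120), (-4, 116), (-1, 112), (2, 114), (5, 111), (8, 107), (11, 110), (14, 118), (17, 38), (20, 16), (23, 15), (26, 10), (29, 22), (32, 141), (35, 147), (38, 145)]
across@-55 [(-40, 139), (-37, 141), (-34, 145), (-31, 3), (-28, 16), (-25, 22), (-22, 11), (-19, 17), (-16, 118), (-13, 113), (-10, 120), (-7, 118), (-4, 114), (-1, 113), (2, 108), (5, 105), (8, 111), (11, 114), (14, 112), (17, 7), (20, 9), (23, 24), (26, 22), (29, 17), (32, 146), (35, 142), (38, 150)]
along [(-80, 140), (-77, 139), (-74, 139), (-71, 140), (-68, 151), (-65, 8), (-62, 18), (-59, 93), (-56, 110), (-53, 109), (-50, 113), (-47, 113), (-44, 114), (-41, 115), (-38, 111), (-35, 116), (-32, 110), (-29, 111), (-26, 114), (-23, 111), (-20, 112), (-17, 113), (-14, 111), (-11, 111), (-8, 109), (-5, 108), (-2, 105)]
t 18.25 p [622.2 137.8 128.3] yaw 148.7 gap 0.601 j [ 0.22  0.46  0.13  1.23 -0.   -0.81] F [-1.2  0.1 -0.4]
shift [ 0.1075  0.1058 -0.0024] turn -1.331
```

The opener lies centred: edges at ±16.5 mm across the pad, and its end 60 mm from the middle. Next is the handle. I'll grip it with the closing line along the tangent and turn the tool along with it.

```bash
python3 -c "
from h import *
to(475,101.5,115,134)"
```

```text
t 18.25 p [622.2 137.8 128.3] yaw 148.7 gap 0.601 j [ 0.22  0.46  0.13  1.23 -0.   -0.81] F [-1.2  0.1 -0.4]
shift [0.1074 0.107  0.0126] turn 0.257
```

Emit:
carry_out:
  moves:
    - [0.6, 0.035, 0.035, 0, 0.12]
    - [0.6, 0.07, 0.07, 0, 0.24]
    - [0.6, 0.107, 0.1065, 0, 0.257]
    - [0.6, 0.107, 0.1065, 0, 0.257]
    - [0.6, 0.107, 0.1065, 0.012, 0.257]
    - [0.6, 0.107, 0.1065, 0.012, 0.257]

```text
t: 18.85
tcp_pos: [473.1, 101.0, 112.4]
tcp_rot: [[-0.719, -0.695, -0.002], [-0.695, 0.719, -0.001], [0.002, 0.001, -1.0]]
ft_force: [1.0, 0.2, 0.3]
finger_gap: 0.601
grip_force: 0.0
```

Run:
```python
from h import *
to(475,101.5,40,134)
c=snap('wrist');F=c['frame'];print([ (z,w2px('wrist',[475,101.5,z])) for z in(45,101)])
g=F.mean(2)
u,v=w2px('wrist',[475,101.5,101]).round().astype(int)
print([(k,int(g[v,k])) for k in range(u-40,u+41,4)])
print([(k,int(g[k,u])) for k in range(v-40,min(v+41,399),4)])
```

```text
t 18.85 p [473.1 101.  112.4] yaw 134.0 gap 0.601 j [ 0.21  0.22 -0.28  1.08 -0.   -0.56] F [1.  0.2 0.3]
shift [-0.0019 -0.0011  0.0724] turn 0.0
[(45, array([317.4, 200.5])), (101, array([317.2, 225.6]))]
[(277, 113), (281, 115), (285, 115), (289, 123), (293, 117), (297, 116), (301, 117), (305, 9), (309, 9), (313, 14), (317, 14), (321, 15), (325, 6), (329, 13), (333, 121), (337, 121), (341, 118), (345, 123), (349, 121), (353, 119), (357, 122)]
[(186, 126), (190, 20), (194, 45), (198, 2), (202, 9), (206, 5), (210, 1), (214, 1), (218, 27), (222, 27), (226, 14), (230, 4), (234, 7), (238, 5), (242, 120), (246, 119), (250, 122), (254, 127), (258, 116), (262, 111), (266, 121)]
```

Emit:
carry_out:
  moves:
    - [0.6, -0.002, -0.001, 0.02, 0]
    - [0.6, -0.002, -0.001, 0.05, 0]
    - [0.6, -0.002, -0.001, 0.068, 0]
    - [0.6, -0.002, -0.001, 0.07, 0]
    - [0.3, -0.002, -0.001, 0.07, 0]
    - [0.3, -0.002, -0.001, 0.07, 0]
    - [0.3, -0.002, -0.001, 0.07, 0]

```text
t: 19.6
tcp_pos: [477.1, 102.2, 44.8]
tcp_rot: [[-0.719, -0.695, 0.002], [-0.695, 0.719, 0.0], [-0.001, -0.001, -1.0]]
ft_force: [0.0, 0.2, 0.1]
finger_gap: 0.3
grip_force: 0.0
```

Emit:
carry_out:
  moves:
    - [0.05, 0, 0, 0, 0]
    - [0.05, 0, 0, 0, 0]
    - [0.05, 0, 0, 0, 0]
    - [0.05, 0, 0, 0, 0]
  newtons: 30

```text
t: 20.0
tcp_pos: [477.0, 102.1, 44.7]
tcp_rot: [[-0.719, -0.695, 0.002], [-0.695, 0.719, 0.0], [-0.001, -0.001, -1.0]]
ft_force: [-0.4, -0.3, 7.0]
finger_gap: 0.201
grip_force: 29.4
```

```bash
cat >> h.py <<'E'
def arc(degs,ax=(554.1,177.7),r=110,z=None):
    "rows along the handle circle; degs are handle angles, tool y tangential (angle-90+360=.. mod 180)"
    s=ctrl.read_state();R=s['tcp_rot'];p=s['tcp_pos']
    cur=np.degrees(np.arctan2(R[1,1],R[0,1]))
    print('t',round(s['t'],2),'p',p.round(1),'ang',np.degrees(np.arctan2(p[1]-ax[1],p[0]-ax[0])).round(2),'r',np.hypot(p[0]-ax[0],p[1]-ax[1]).round(1),'F',s['ft_force'].round(1),'gap',round(s['finger_gap'],3),'j6',s['joints'][5].round(2))
    for a in degs:
        t=np.radians(a);q=np.array([ax[0]+r*np.cos(t),ax[1]+r*np.sin(t),z or p[2]])
        d=(a+90-cur+90)%180-90
        print(a,(R.T@(q-p)/1000).round(4).tolist(),-np.radians(d).round(3))
E
python3 -c "
from h import *
arc([-134,-130,-126,-122,-118,-114,-110,-106])"
```

```text
t 20.0 p [477.  102.1  44.7] ang -135.56 r 108.0 F [-0.4 -0.3  7. ] gap 0.201 j6 -0.56
-134 [0.002, -0.003, 0.0] -0.035
-130 [0.0014, -0.0107, 0.0] -0.104
-126 [0.0004, -0.0183, 0.0] -0.174
-122 [-0.0012, -0.0258, 0.0] -0.244
-118 [-0.0033, -0.0332, 0.0] -0.314
-114 [-0.006, -0.0404, 0.0001] -0.384
-110 [-0.0091, -0.0474, 0.0001] -0.454
-106 [-0.0127, -0.0542, 0.0001] -0.523
```

Emit:
carry_out:
  moves:
    - [0.05, 0.002, -0.003, 0, -0.035]
    - [0.05, 0.0015, -0.01, 0, -0.1]
    - [0.05, 0.0004, -0.018, 0, -0.174]
    - [0.05, -0.0012, -0.026, 0, -0.244]
    - [0.05, -0.0033, -0.033, 0, -0.314]
    - [0.05, -0.006, -0.0404, 0, -0.384]
    - [0.05, -0.009, -0.0474, 0, -0.454]
    - [0.05, -0.0127, -0.0542, 0, -0.523]

```text
t: 20.8
tcp_pos: [525.3, 73.7, 44.8]
tcp_rot: [[-0.272, -0.962, 0.004], [-0.962, 0.272, 0.004], [-0.005, -0.002, -1.0]]
ft_force: [3.0, 9.8, -0.2]
finger_gap: 0.196
grip_force: 30.5
```

```bash
python3 -c "
from h import *
arc([-102,-98,-94,-90,-86,-82,-78,-75])"
```

```text
t 20.8 p [525.3  73.7  44.8] ang -105.47 r 107.9 F [ 3.   9.8 -0.2] gap 0.196 j6 -1.16
-102 [0.0019, -0.0067, 0.0] -0.067
-98 [0.0011, -0.0143, 0.0] -0.136
-94 [-0.0002, -0.0219, 0.0001] -0.206
-90 [-0.0021, -0.0293, 0.0001] -0.276
-86 [-0.0044, -0.0366, 0.0001] -0.346
-82 [-0.0073, -0.0438, 0.0001] -0.416
-78 [-0.0106, -0.0507, 0.0002] -0.485
-75 [-0.0134, -0.0557, 0.0002] -0.538
```

Emit:
carry_out:
  moves:
    - [0.05, 0, -0.0067, 0, -0.067]
    - [0.05, -0.001, -0.014, 0, -0.136]
    - [0.05, -0.0022, -0.0215, 0, -0.206]
    - [0.05, -0.004, -0.0288, 0, -0.276]
    - [0.05, -0.0063, -0.036, 0, -0.346]
    - [0.05, -0.0091, -0.043, 0, -0.416]
    - [0.05, -0.0124, -0.0498, 0, -0.485]
    - [0.05, -0.0151, -0.0548, 0, -0.538]

```text
t: 21.6
tcp_pos: [581.3, 72.2, 44.8]
tcp_rot: [[0.258, -0.966, 0.002], [-0.966, -0.258, 0.002], [-0.001, -0.003, -1.0]]
ft_force: [0.3, 4.2, 5.1]
finger_gap: 0.197
grip_force: 30.9
```

```bash
python3 -c "
from h import *
arc([-72,-69,-66,-63,-60,-57,-53,-49],r=108)"
```

```text
t 21.6 p [581.3  72.2  44.8] ang -75.54 r 109.0 F [0.3 4.2 5.1] gap 0.197 j6 -1.71
-72 [-0.0011, -0.0067, 0.0] -0.053
-69 [-0.0016, -0.0123, 0.0] -0.105
-66 [-0.0023, -0.0179, 0.0] -0.158
-63 [-0.0034, -0.0235, 0.0001] -0.21
-60 [-0.0047, -0.029, 0.0001] -0.262
-57 [-0.0063, -0.0344, 0.0001] -0.315
-53 [-0.0089, -0.0415, 0.0001] -0.384
-49 [-0.0119, -0.0484, 0.0001] -0.454
```

Emit:
carry_out:
  moves:
    - [0.05, -0.0011, -0.0067, 0, -0.053]
    - [0.05, -0.0016, -0.0123, 0, -0.105]
    - [0.05, -0.0023, -0.0179, 0, -0.158]
    - [0.05, -0.0034, -0.0235, 0, -0.21]
    - [0.05, -0.0047, -0.029, 0, -0.262]
    - [0.05, -0.0063, -0.0344, 0, -0.315]
    - [0.05, -0.0089, -0.0415, 0, -0.384]
    - [0.05, -0.0119, -0.0484, 0, -0.454]

```text
t: 22.4
tcp_pos: [625.5, 93.8, 44.8]
tcp_rot: [[0.655, -0.756, 0.003], [-0.756, -0.655, -0.002], [0.004, -0.001, -1.0]]
ft_force: [4.3, -5.7, 2.3]
finger_gap: 0.197
grip_force: 30.7
```

```bash
python3 -c "
from h import *
arc([-45,-41,-37,-33,-29,-25,-22,-19],r=108)"
```

```text
t 22.4 p [625.5  93.8  44.8] ang -49.6 r 110.1 F [ 4.3 -5.7  2.3] gap 0.197 j6 -2.13
-45 [-0.0024, -0.0087, -0.0] -0.071
-41 [-0.0032, -0.0162, 0.0] -0.141
-37 [-0.0045, -0.0236, 0.0] -0.211
-33 [-0.0064, -0.0309, 0.0] -0.281
-29 [-0.0087, -0.0381, 0.0] -0.351
-25 [-0.0115, -0.0451, -0.0] -0.421
-22 [-0.014, -0.0502, -0.0] -0.473
-19 [-0.0167, -0.0551, -0.0] -0.525
```

```bash
python3 -c "
from h import *
arc([-45,-41,-37,-33,-29,-25,-22,-19],ax=(555.4,177.2),r=109.5)"
```

```text
t 22.4 p [625.5  93.8  44.8] ang -49.95 r 108.9 F [ 4.3 -5.7  2.3] gap 0.197 j6 -2.13
-45 [0.0003, -0.0094, 0.0] -0.071
-41 [-0.0005, -0.017, 0.0] -0.141
-37 [-0.0018, -0.0246, 0.0] -0.211
-33 [-0.0037, -0.032, 0.0] -0.281
-29 [-0.0061, -0.0392, 0.0] -0.351
-25 [-0.0089, -0.0463, 0.0] -0.421
-22 [-0.0114, -0.0515, 0.0] -0.473
-19 [-0.0142, -0.0565, 0.0] -0.525
```

Emit:
carry_out:
  moves:
    - [0.05, 0.0003, -0.008, 0, -0.071]
    - [0.05, -0.0005, -0.0165, 0, -0.141]
    - [0.05, -0.0018, -0.0246, 0, -0.211]
    - [0.05, -0.0037, -0.032, 0, -0.281]
    - [0.05, -0.006, -0.0392, 0, -0.351]
    - [0.05, -0.009, -0.0463, 0, -0.421]
    - [0.05, -0.0114, -0.0515, 0, -0.473]
    - [0.05, -0.0142, -0.0565, 0, -0.525]

```text
t: 23.2
tcp_pos: [660.2, 141.8, 44.8]
tcp_rot: [[0.945, -0.326, 0.005], [-0.326, -0.945, -0.002], [0.006, -0.0, -1.0]]
ft_force: [8.6, -5.7, -0.3]
finger_gap: 0.197
grip_force: 30.4
```

```bash
python3 -c "
from h import *
arc([-17,-15,-13,-11.5,-10,-9,-8,-7.5],ax=(555.4,177.2),r=109.5)"
```

```text
t 23.2 p [660.2 141.8  44.8] ang -18.65 r 110.6 F [ 8.6 -5.7 -0.3] gap 0.197 j6 -2.6
-17 [-0.0011, -0.0031, -0.0] -0.036
-15 [-0.0013, -0.007, -0.0] -0.07
-13 [-0.0017, -0.0108, -0.0] -0.105
-11.5 [-0.002, -0.0136, -0.0] -0.132
-10 [-0.0024, -0.0164, -0.0] -0.158
-9 [-0.0027, -0.0183, -0.0] -0.175
-8 [-0.0031, -0.0202, -0.0] -0.193
-7.5 [-0.0033, -0.0211, -0.0] -0.201
```

Run:
```python
from h import *
snap_=np.load('pics/top_cal.npz')
for n,u,v in(('ball',264,120),('ballhousing',243,82),('lug1',530,135),('lug2',624,341)):
    q=P((110,120),4.6,[(u,v)],40)[0]
    for ax in((554.1,177.7),(555.4,177.2)): print(n,q,np.degrees(np.arctan2(q[1]-ax[1],q[0]-ax[0])).round(1),np.hypot(q[1]-ax[1],q[0]-ax[0]).round())
```

```text
ball [664.5 278.   40. ] 42.3 149.0
ball [664.5 278.   40. ] 42.7 149.0
ballhousing [686.  295.9  40. ] 41.9 177.0
ballhousing [686.  295.9  40. ] 42.3 176.0
lug1 [679.4 120.2  40. ] -24.7 138.0
lug1 [679.4 120.2  40. ] -24.7 136.0
lug2 [564.6  41.2  40. ] -85.6 137.0
lug2 [564.6  41.2  40. ] -86.1 136.0
```

Emit:
carry_out:
  moves:
    - [0.05, 0.0005, -0.0025, 0, -0.036]
    - [0.05, 0.0003, -0.0065, 0, -0.07]
    - [0.05, 0, -0.0108, 0, -0.105]
    - [0.05, 0, -0.0136, 0, -0.132]
    - [0.05, -0.0004, -0.0164, 0, -0.158]
    - [0.05, -0.0004, -0.0164, 0, -0.158]

```text
t: 23.8
tcp_pos: [664.7, 157.7, 44.8]
tcp_rot: [[0.985, -0.175, 0.005], [-0.175, -0.985, -0.001], [0.005, 0.0, -1.0]]
ft_force: [8.1, -1.6, 0.8]
finger_gap: 0.202
grip_force: 30.4
```

```bash
python3 -c "
from h import *
arc([-9,-8,-7,-6,-5,-4],ax=(555.4,177.2),r=111)"
```

```text
t 23.8 p [664.7 157.7  44.8] ang -10.1 r 111.1 F [ 8.1 -1.6  0.8] gap 0.202 j6 -2.73
-9 [-0.0001, -0.0021, -0.0] -0.019
-8 [-0.0001, -0.0041, -0.0] -0.036
-7 [-0.0002, -0.006, -0.0] -0.053
-6 [-0.0003, -0.0079, -0.0] -0.071
-5 [-0.0005, -0.0099, -0.0] -0.088
-4 [-0.0007, -0.0118, -0.0] -0.106
```

Emit:
carry_out:
  moves:
    - [0.05, 0, -0.001, 0, -0.01]
    - [0.05, 0, -0.0021, 0, -0.019]
    - [0.05, 0, -0.0021, 0, -0.019]

```text
t: 24.1
tcp_pos: [665.2, 159.7, 44.8]
tcp_rot: [[0.988, -0.156, 0.005], [-0.156, -0.988, -0.001], [0.005, 0.0, -1.0]]
ft_force: [7.8, -3.0, 0.7]
finger_gap: 0.2
grip_force: 30.4
```

Emit:
carry_out:
  moves:
    - [0.05, 0, -0.001, 0, -0.01]
    - [0.05, 0, -0.002, 0, -0.018]
    - [0.05, 0, -0.002, 0, -0.018]

```text
t: 24.4
tcp_pos: [665.6, 161.9, 44.8]
tcp_rot: [[0.99, -0.138, 0.005], [-0.138, -0.99, -0.001], [0.005, -0.0, -1.0]]
ft_force: [8.2, -2.7, 0.4]
finger_gap: 0.2
grip_force: 30.4
```

Emit:
carry_out:
  moves:
    - [0.05, 0, -0.001, 0, -0.01]
    - [0.05, 0, -0.002, 0, -0.018]
    - [0.05, 0, -0.002, 0, -0.018]

```text
t: 24.7
tcp_pos: [666.0, 164.4, 44.8]
tcp_rot: [[0.993, -0.12, 0.005], [-0.12, -0.993, 0.0], [0.005, -0.001, -1.0]]
ft_force: [8.1, -0.3, 0.0]
finger_gap: 0.196
grip_force: 30.4
```

Emit:
carry_out:
  moves:
    - [0.05, 0, -0.001, 0, -0.01]
    - [0.05, 0, -0.002, 0, -0.018]
    - [0.05, 0, -0.002, 0, -0.018]

```text
t: 25.0
tcp_pos: [666.0, 165.0, 44.8]
tcp_rot: [[0.995, -0.103, 0.005], [-0.103, -0.995, -0.002], [0.005, 0.002, -1.0]]
ft_force: [7.3, -7.5, 1.2]
finger_gap: 0.196
grip_force: 30.5
```

Emit:
carry_out:
  moves:
    - [0.05, 0, -0.001, 0, -0.01]
    - [0.05, 0, -0.002, 0, -0.018]
    - [0.05, 0, -0.002, 0, -0.018]

```text
t: 25.3
tcp_pos: [666.2, 166.2, 44.8]
tcp_rot: [[0.996, -0.086, 0.005], [-0.086, -0.996, -0.003], [0.005, 0.003, -1.0]]
ft_force: [7.9, -8.7, -0.1]
finger_gap: 0.201
grip_force: 30.6
```

Emit:
carry_out:
  moves:
    - [0.05, 0, 0.002, 0, 0.01]
    - [0.05, 0, 0.0035, 0, 0.02]
    - [0.05, 0, 0.0035, 0, 0.02]

```text
t: 25.6
tcp_pos: [666.0, 164.7, 44.8]
tcp_rot: [[0.994, -0.105, 0.005], [-0.105, -0.994, 0.0], [0.005, -0.001, -1.0]]
ft_force: [7.7, -0.2, -1.0]
finger_gap: 0.2
grip_force: 30.4
```

Emit:
carry_out:
  moves:
    - [0.3, 0, 0, 0, 0]
    - [0.4, 0, 0, 0, 0]
    - [0.4, 0, 0, 0, 0]
    - [0.4, 0, 0, -0.01, 0]
    - [0.4, 0, 0, -0.03, 0]
    - [0.4, 0, 0, -0.06, 0]
    - [0.4, 0, 0, -0.08, 0]
    - [0.4, 0, 0, -0.08, 0]

```text
t: 26.4
tcp_pos: [665.0, 165.4, 128.0]
tcp_rot: [[0.995, -0.104, 0.006], [-0.104, -0.995, 0.001], [0.005, -0.002, -1.0]]
ft_force: [-0.7, 0.5, 0.4]
finger_gap: 0.397
grip_force: 0.0
```

```bash
python3 -c "
from h import *
to(700,-50,160,80)"
```

```text
t 26.4 p [665.  165.4 128. ] yaw -96.0 gap 0.397 j [ 0.24  0.54  0.27  1.29 -0.   -2.79] F [-0.7  0.5  0.4]
shift [ 0.0574  0.2106 -0.0321] turn 0.07
```

Emit:
carry_out:
  moves:
    - [0.4, 0.01, 0.045, -0.02, 0]
    - [0.4, 0.01, 0.09, -0.03, 0]
    - [0.4, 0.01, 0.135, -0.03, 0]
    - [0.4, 0.01, 0.18, -0.03, 0]
    - [0.4, 0.01, 0.22, -0.03, 0]
    - [0.4, 0, 0.26, -0.03, 0]
    - [0.4, 0, 0.26, -0.03, 0]

```text
t: 27.1
tcp_pos: [635.8, -86.0, 153.5]
tcp_rot: [[0.992, -0.13, -0.003], [-0.13, -0.991, -0.01], [-0.002, 0.01, -1.0]]
ft_force: [-0.6, -0.4, 0.0]
finger_gap: 0.398
grip_force: 0.0
```

Run:
```python
from h import *
# handle by top camera: darkest blob near expected
c=snap('top','t7.png');g=cv2.cvtColor(c['frame'],cv2.COLOR_BGR2GRAY)
def blob(z,ctr,w):
    u,v=w2px('top',[*ctr,z]).astype(int);s=g[v-w:v+w,u-w:u+w]
    return s,u-w,v-w
s,u0,v0=blob(101,(664,164),9);ys,xs=np.where(s<55);print(len(xs),px2w('top',u0+xs.mean(),v0+ys.mean(),90))
for r in s: print(' '.join('%3d'%x for x in r))
# opener on pad under head, scene camera
c=snap('scene','s7.png');f=c['frame'].mean(2)
for th in(95,97.5,100):
    t=np.radians(th);X=np.array([np.cos(t),np.sin(t)]);Y=np.array([-X[1],X[0]]);m=np.array([555,177.4])+78*X
    for b in(-66,-50,-30):
        print(th,b,[(a,int(f[tuple(w2px('scene',[*(m+a*X+b*Y),62])[::-1].round().astype(int))])) for a in range(-39,40,6)])
```

```text
0 [nan nan nan]
 73  79  75  71  74  77  76  78  75  80  75  79  76  75  77  78  75  75
 78  76  81  78  81  77  79  79  74  77  73  78  74  72  80  76  77  75
 81  78  73  78  75  81  76  74  79  77  81  71  72  76  75  73  79  78
 74  77  76  78  81  75  76  77  76  76  75  75  78  77  74  75  74  76
 75  74  76  78  75  74  73  77  71  79  79  77  76  73  79  77  75  70
 77  80  78  77  78  81  80  78  76  77  77  74  80  75  82  78  73  76
 79  75  73  83  74  79  78  77  77  77  72  73  77  72  78  75  74  80
 76  76  73  76  71  77  79  69  80  79  79  75  79  73  77  76  79  77
 79  80  78  74  76  77  75  76  76  77  74  76  77  79  78  80  77  71
 77  80  77  75  76  76  75  77  72  71  81  79  81  75  76  79  73  74
 75  76  79  73  77  76  72  78  73  79  78  74  77  79  75  76  74  79
 81  80  77  71  75  79  77  79  77  76  76  76  74  77  78  75  80  74
 77  78  78  75  76  78  72  74  77  76  78  78  78  76  77  79  75  75
 73  76  79  74  77  78  76  73  77  81  79  77  76  77  78  78  79  75
 74  79  77  80  76  76  76  79  78  77  72  78  77  77  73  72  77  79
 78 
[... 1020 characters left out ...]
, 31), (-27, 37), (-21, 60), (-15, 108), (-9, 125), (-3, 149), (3, 150), (9, 148), (15, 147), (21, 123), (27, 132), (33, 139), (39, 130)]
100 -66 [(-39, 30), (-33, 32), (-27, 44), (-21, 75), (-15, 108), (-9, 96), (-3, 109), (3, 106), (9, 110), (15, 103), (21, 74), (27, 80), (33, 92), (39, 90)]
100 -50 [(-39, 25), (-33, 29), (-27, 41), (-21, 76), (-15, 130), (-9, 141), (-3, 153), (3, 147), (9, 148), (15, 145), (21, 124), (27, 131), (33, 111), (39, 90)]
100 -30 [(-39, 42), (-33, 32), (-27, 29), (-21, 51), (-15, 88), (-9, 139), (-3, 149), (3, 150), (9, 150), (15, 141), (21, 117), (27, 121), (33, 146), (39, 121)]<stdin>:7: RuntimeWarning: Mean of empty slice.
  ret = ret.dtype.type(ret / rcount)
```

Run:
```python
from h import *
f=np.load('pics/scene_cal.npz')['F'].mean(2)
for z in(60,80,98):
    u,v=w2px('scene',[664.8,164.6,z]);v=int(round(v));row=[(k,int(f[v,k])) for k in range(int(u)-14,int(u)+15,2)]
    xs=[k for k,x in row if x<45];print(z,u,v,row)
    if xs: print('centre',np.mean(xs), 'world mm per px', np.linalg.norm(px2w('scene',u+1,v,z)-px2w('scene',u,v,z)))
```

```text
60 421.0 182 [(407, 181), (409, 177), (411, 179), (413, 177), (415, 172), (417, 110), (419, 33), (421, 3), (423, 52), (425, 155), (427, 180), (429, 181), (431, 181), (433, 182), (435, 164)]
centre 420.0 world mm per px 2.983286778035232
80 422.0 177 [(408, 181), (410, 179), (412, 175), (414, 179), (416, 179), (418, 148), (420, 51), (422, 8), (424, 78), (426, 165), (428, 177), (430, 177), (432, 173), (434, 177), (436, 175)]
centre 422.0 world mm per px 2.9068883707497033
98 422.9 172 [(408, 180), (410, 182), (412, 182), (414, 176), (416, 178), (418, 173), (420, 99), (422, 25), (424, 50), (426, 144), (428, 177), (430, 179), (432, 176), (434, 180), (436, 178)]
centre 422.0 world mm per px 2.8425340807103416
```

The opener lies on the pad under the head. The force trace doesn't settle whether the table has clicked in, so I'll regrip the handle and probe both ways.

```bash
python3 -c "
from h import *
to(665.7,164.6,128,-96)"
```

```text
t 27.2 p [637.1 -83.1 153.6] yaw -97.2 gap 0.396 j [-0.12  0.46  0.2   1.31 -0.01 -3.14] F [ 0.8 -0.  -0.3]
shift [-0.0028 -0.2495  0.0234] turn -0.021
```

Emit:
carry_out:
  moves:
    - [0.4, -0.001, -0.045, 0, -0.02]
    - [0.4, -0.001, -0.09, 0, -0.02]
    - [0.4, -0.001, -0.135, 0, -0.02]
    - [0.4, -0.002, -0.18, 0, -0.02]
    - [0.4, -0.002, -0.22, 0, -0.02]
    - [0.4, -0.0028, -0.249, 0, -0.02]
    - [0.4, -0.0028, -0.249, 0.02, -0.02]
    - [0.4, -0.0028, -0.249, 0.023, -0.02]

```text
t: 28.0
tcp_pos: [664.2, 167.0, 126.0]
tcp_rot: [[0.995, -0.101, -0.005], [-0.101, -0.995, -0.01], [-0.004, 0.01, -1.0]]
ft_force: [-1.2, -0.0, 0.0]
finger_gap: 0.4
grip_force: 0.0
```

```bash
python3 -c "
from h import *
to(665.7,164.6,45,-96)"
```

```text
t 28.0 p [664.2 167.  126. ] yaw -95.8 gap 0.4 j [ 0.25  0.55  0.28  1.31 -0.01 -2.79] F [-1.2 -0.   0. ]
shift [0.002  0.0014 0.081 ] turn 0.004
```

Emit:
carry_out:
  moves:
    - [0.4, 0.002, 0.0014, 0.01, 0]
    - [0.4, 0.002, 0.0014, 0.045, 0]
    - [0.4, 0.002, 0.0014, 0.075, 0]
    - [0.4, 0.002, 0.0014, 0.081, 0]
    - [0.05, 0.002, 0.0014, 0.081, 0]
    - [0.05, 0.002, 0.0014, 0.081, 0]
    - [0.05, 0.002, 0.0014, 0.081, 0]
    - [0.05, 0.002, 0.0014, 0.081, 0]

```text
t: 28.8
tcp_pos: [667.3, 163.2, 47.5]
tcp_rot: [[0.995, -0.104, -0.002], [-0.104, -0.995, -0.007], [-0.002, 0.007, -1.0]]
ft_force: [0.9, 5.3, -13.9]
finger_gap: 0.199
grip_force: 30.5
```

Emit:
carry_out:
  moves:
    - [0.05, 0, 0.001, 0, 0]
    - [0.05, 0, 0.001, 0, 0]

```text
t: 29.0
tcp_pos: [667.3, 162.9, 47.6]
tcp_rot: [[0.995, -0.104, -0.002], [-0.104, -0.995, -0.006], [-0.001, 0.006, -1.0]]
ft_force: [-0.2, 8.9, -14.9]
finger_gap: 0.194
grip_force: 30.5
```

Emit:
carry_out:
  moves:
    - [0.05, 0, 0.001, 0, 0]
    - [0.05, 0, 0.001, 0, 0]

```text
t: 29.2
tcp_pos: [667.1, 162.0, 47.6]
tcp_rot: [[0.995, -0.104, -0.002], [-0.104, -0.995, -0.006], [-0.002, 0.006, -1.0]]
ft_force: [0.9, 8.5, -14.8]
finger_gap: 0.195
grip_force: 30.5
```

Emit:
carry_out:
  moves:
    - [0.05, 0, 0.001, 0, 0]
    - [0.05, 0, 0.001, 0, 0]

```text
t: 29.4
tcp_pos: [666.9, 160.8, 47.6]
tcp_rot: [[0.995, -0.104, -0.002], [-0.104, -0.995, -0.006], [-0.002, 0.007, -1.0]]
ft_force: [0.4, 8.8, -15.6]
finger_gap: 0.2
grip_force: 30.5
```

It resists with 5–9 N in both directions, so the table is in the stop at about y = 163.8. Returning to the centre and letting go.

Emit:
carry_out:
  moves:
    - [0.05, 0, -0.002, 0, 0]
    - [0.05, 0, -0.0038, 0, 0]
    - [0.05, 0, -0.0038, 0, 0]

```text
t: 29.7
tcp_pos: [667.3, 163.2, 47.6]
tcp_rot: [[0.995, -0.105, -0.002], [-0.105, -0.994, -0.009], [-0.001, 0.009, -1.0]]
ft_force: [-1.9, 2.0, -12.1]
finger_gap: 0.194
grip_force: 30.8
```

Emit:
carry_out:
  moves:
    - [0.2, 0, 0, 0, 0]
    - [0.3, 0, 0, 0, 0]
    - [0.4, 0, 0, 0, 0]
    - [0.4, 0, 0, 0, 0]
    - [0.4, 0, 0, -0.02, 0]
    - [0.4, 0, 0, -0.05, 0]
    - [0.4, 0, 0, -0.08, 0]
    - [0.4, 0, 0, -0.08, 0]

```text
t: 30.5
tcp_pos: [670.5, 164.2, 133.1]
tcp_rot: [[0.994, -0.105, 0.007], [-0.105, -0.994, -0.007], [0.008, 0.007, -1.0]]
ft_force: [-0.2, -0.1, 1.3]
finger_gap: 0.399
grip_force: 0.0
```

Emit:
carry_out:
  moves:
    - [0.4, 0, 0.045, -0.02, -0.1]
    - [0.4, 0, 0.09, -0.03, -0.2]
    - [0.4, 0, 0.135, -0.03, -0.3]
    - [0.4, 0, 0.18, -0.03, -0.4]
    - [0.4, 0, 0.21, -0.03, -0.5]
    - [0.4, 0, 0.23, -0.03, -0.5]
    - [0.4, 0, 0.23, -0.03, -0.5]

```text
t: 31.2
tcp_pos: [611.5, 117.3, 159.8]
tcp_rot: [[0.973, 0.231, 0.009], [0.231, -0.97, -0.082], [-0.011, 0.082, -0.997]]
ft_force: [0.3, -0.3, 0.8]
finger_gap: 0.398
grip_force: 0.0
```

Run:
```python
from h import *
c=snap('scene');f=c['frame'].mean(2)
for y in(160,164,168): 
    for z in(70,90):
        u,v=w2px('scene',[664.8,y,z]);print(y,z,u,[int(f[int(round(v)),k]) for k in range(int(round(u))-5,int(round(u))+6)])
for th in(97.5,):
    t=np.radians(th);X=np.array([np.cos(t),np.sin(t)]);Y=np.array([-X[1],X[0]]);m=np.array([555,177.4])+78*X
    for b in(-72,-66,-60,-54,-40,-30):
        print(b,[(a,int(f[tuple(w2px('scene',[*(m+a*X+b*Y),65])[::-1].round().astype(int))])) for a in range(-36,37,4)])
s=ctrl.read_state();print(s['t'],s['tcp_pos'],s['joints'].round(2))
```

```text
160 70 420.4 [174, 169, 146, 104, 57, 20, 10, 20, 63, 115, 152]
160 90 421.4 [174, 168, 155, 109, 58, 16, 13, 23, 62, 115, 152]
164 70 421.3 [174, 157, 116, 65, 28, 19, 17, 46, 101, 145, 168]
164 90 422.3 [172, 157, 112, 64, 18, 20, 20, 45, 97, 147, 163]
168 70 422.3 [157, 116, 65, 28, 19, 17, 46, 101, 145, 168, 171]
168 90 423.2 [157, 112, 64, 18, 20, 20, 45, 97, 147, 163, 168]
-72 [(-36, 31), (-32, 29), (-28, 30), (-24, 37), (-20, 42), (-16, 33), (-12, 31), (-8, 31), (-4, 31), (0, 35), (4, 29), (8, 39), (12, 33), (16, 35), (20, 47), (24, 52), (28, 75), (32, 88), (36, 88)]
-66 [(-36, 29), (-32, 35), (-28, 46), (-24, 55), (-20, 75), (-16, 75), (-12, 95), (-8, 73), (-4, 74), (0, 105), (4, 80), (8, 91), (12, 66), (16, 82), (20, 58), (24, 68), (28, 78), (32, 82), (36, 85)]
-60 [(-36, 25), (-32, 31), (-28, 38), (-24, 55), (-20, 93), (-16, 106), (-12, 133), (-8, 133), (-4, 144), (0, 130), (4, 137), (8, 139), (12, 132), (16, 119), (20, 102), (24, 76), (28, 71), (32, 84), (36, 86)]
-54 [(-36, 32), (-32, 30), (-28, 40), (-24, 63), (-20, 63), (-16, 109), (-12, 142), (-8, 142), (-4, 144), (0, 146), (4, 141), (8, 142), (12, 139), (16, 106), (20, 100), (24, 105), (28, 100), (32, 86), (36, 86)]
-40 [(-36, 27), (-32, 27), (-28, 36), (-24, 58), (-20, 73), (-16, 109), (-12, 123), (-8, 140), (-4, 147), (0, 147), (4, 142), (8, 143), (12, 144), (16, 121), (20, 114), (24, 129), (28, 129), (32, 118), (36, 109)]
-30 [(-36, 29), (-32, 29), (-28, 36), (-24, 47), (-20, 92), (-16, 108), (-12, 139), (-8, 139), (-4, 145), (0, 144), (4, 144), (8, 141), (12, 142), (16, 131), (20, 122), (24, 127), (28, 132), (32, 132), (36, 101)]
31.25 [610.42784484 119.15136566 159.99642078] [ 0.24  0.43  0.16  1.31 -0.08 -3.14]
```

Emit:
carry_out:
  moves:
    - [0.4, 0, 0, -0.02, 0.1]
    - [0.4, 0, 0.02, -0.04, 0.2]
    - [0.4, 0, 0.05, -0.05, 0.3]
    - [0.4, 0, 0.09, -0.05, 0.4]
    - [0.4, 0, 0.12, -0.05, 0.4]
    - [0.4, 0, 0.12, -0.05, 0.4]
    - [0.4, 0, 0.12, -0.05, 0.4]

```text
t: 31.95
tcp_pos: [639.2, 3.8, 219.4]
tcp_rot: [[0.986, -0.169, 0.008], [-0.167, -0.982, -0.082], [0.022, 0.08, -0.997]]
ft_force: [0.3, -0.1, -0.1]
finger_gap: 0.404
grip_force: 0.0
```

```bash
python3 -c "
from h import *
s=ctrl.read_state();print(s['t'],s['tcp_pos'],s['joints'].round(3),s['ft_force'].round(1),np.abs(s['qd']).max())
print(ctrl.hand_in())"
```

```text
31.95 [639.212668     3.81522222 219.38159647] [ 0.049  0.433  0.317  1.45  -0.083 -2.923] [ 0.3 -0.1 -0.1] 0.027619999266304613
the job is handed in; nothing more can be done
None
```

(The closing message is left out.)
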